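Load the bench clamp and lock its lift-gate lever

ROBOT

A 6-joint arm with a two-finger parallel gripper is mounted at the origin on a cart in front of the work surface, level with it; the furniture and walls round the work are solid. World frame = base frame: x ahead of the robot, y to its left, z up, the work surface at z = 0. Lengths are in mm, angles in rad, forces in N, time in s.
With the tool pointing down it reaches from about 300 to 775 mm from the base axis. Payload 14.6 kg.
Tool frame: the origin (TCP) lies at the very end of the fingers, on their centre line; the grasp point (between the pads) lies 19 mm behind it; z points along the fingers, y is the line along which they close (so a half turn about z gives the same grasp; the last joint's range is limited). The gripper opens to 94 mm and grips with 3 to 60 N. Pads are 16 mm wide; open, the fingers measure 119 mm over their backs; the gripper's body (75 mm by 177 mm) begins 78 mm behind the grasp point.
Start: joints at [-1.372, 0.3, 1.521, -0, 1.321, -0.067], TCP at [144.468, -530.677, 205.446] pointing down, gripper open.
Joint ranges: [-3.03, 3.03], [-0.79, 2.21], [0.23, 2.52], [-1.04, 4.18], [0, 3.07], [-2.55, 2.55]. Speed limits (rad/s): [2.22, 2.22, 2.57, 3.14, 3.14, 3.14].

INTERFACE

Orientations are given as [roll, pitch, yaw] about the fixed x, y, z axes, in that order (R = Rz(yaw) Ry(pitch) Rx(roll)).
In Python, from cell import manip gives the robot as it stands.
- The arm moves only by the tool servo_tool, never from a script. Its argument "motion" is a list that holds one entry, the list of rows, each a list of 7 numbers: the shift along the world's x, y, z as a fraction of full scale, then the turn, a rotation vector about the world's x, y, z as a fraction of full scale, then the closure, from 0 (fully open) to 1 (shut). In form: [[[x, y, z, rx, ry, rz, gripper], ...]]. A call has 1 to 10 rows; each row is the pose to reach, as a shift and turn from the pose commanded when the call began, turning the shorter way round; what a row does not reach only later rows make up. Full scale, the value 1, is 0.5 m for a shift and pi rad for a turn. A row lasts 1/10 s, in which the tool goes at most 50 mm and 8.59 degrees, less where a joint would pass 70% of its speed; a pose out of reach is approached as far as the arm can. A call with a number of a shift or a turn outside -1 to 1 is refused whole. A call with a gripper value outside its range is refused whole. The fingers move at their own pace and stop on an object; "newtons" is the grip in N (left out, the last holds). Time passes only in rows, so rows that repeat a pose let the fingers close. It gives the time, the measured TCP pose, the force, the opening and the grip force at its end, in the units of the state.
- manip.read_state(): the state, without advancing time (a new reading comes with each control period).
- manip.camera(name): name is "scene" or "top" or "wrist"; returns a dict with "frame" (480x640x3 uint8, red, green, blue), "range_z" (480x640 float32, mm along the optical axis (not along the pixel's ray), 0 where there is no reading), "vfov" (degrees; the focal length in pixels is half the picture's height over the tangent of half this angle, whatever the lens; pixels are square), "cx", "cy" (the principal point, pixels), "k1" (the pictures are not rectified: a ray, as slopes to the right and down, at radius r is drawn at 1 + k1 r^2 times it, then the intrinsics apply), "cam_to_world" (4x4, takes a point from camera to world coordinates). Camera axes: x right, y down, z forward; pixel columns grow to the right and rows downward; lengths in mm; the calibration is good to about 2 mm. A picture is of the moment at which its call begins.
- manip.sign_off(): hands the job in; it is judged then, once.
The state is a dict: "clock": time; "joints": joint angles; "qd": joint speeds; "effort": joint torques, N m; "eef_pos": TCP position; "eef_rot": TCP orientation; "wrist_force": force on the tool from outside, world axes, zero at the start; "moment": the same for the moment, N m; "finger_gap": finger opening in mm; "finger_force": force on a finger pad.
Only numpy, scipy, OpenCV 4.12 (cv2) and the standard library are available. Lean on these libraries where they do the work, as an engineer would, in place of code of your own. Each camera call takes 0.05 s, during which the arm holds its last target. There are 200 camera calls.

TASK

Take the aluminium block out of the wooden cradle and lay it, right way up, in the nest of the grey bench clamp, its long side running from the jaw to the end stop; the cradle leaves only the block's ends free and the clamp only its long sides, so on the way set the block down on the free bench, let go and take it again the other way. Once it lies in the nest, lift the clamp's lever out of its notch, swing it through the gate past the middle notch to the last one and let it down into that notch, so that the jaw is shut on the block. Leave the other things on the bench where they are.

Things in the scene. Friction and masses are not known exactly. Their poses are not given: they have to be found in the camera images.
- block: Loose aluminium block 62 x 46 x 40 mm (x, y, z), 0.2 to 0.4 kg, with a flat brass disc in its top face. Origin: centre of its underside; x along its 62 mm side, z up. It may go into the nest either way round. It starts in the cradle.
- cradle: Fixed wooden cradle. Origin: centre of its underside, z up, x along the block's long side. Floor 46 x 74 mm (x, y), 6 mm thick: the block's underside starts 6 mm up. Two walls on it, 40 mm long in x, 8 mm thick, 50 mm apart in y, rise to 46 mm, level with the block's top: only the block's two ends, which stand 11 mm out past the walls, can be taken.
- nest (a point): Point on the clamp's nest floor, 10 mm above the bench, where the centre of the block's underside must finally lie. z up, y from the jaw to the end stop (along the block's long side), x across. Two low rails guide the block's long sides, 2.5 mm clearance each: |x| from 25.5 to 31.5 mm, tops 15 mm above the bench. Outside them the base plate is 10 mm high.
- stop (a point): Middle of the fixed end stop's face, at nest + 31.5 mm along y. Stop and jaw are 54 mm wide in x, 14 mm thick and 52 mm high above the bench, 2 mm above the seated block. The open jaw's face is at nest y = -41 mm, so there is 72.5 mm for the block: nest y = -4.5 mm is the best place to set its centre down. The closing jaw pushes it along to y = 0 or so.
- pivot (a point): On the axis of the lever's upright post, 54 mm above the bench, fixed to the clamp; axes parallel to point nest's; nest lies 125 mm along y from it. The post ends 107 mm above the bench. At swing angle a (rad) the handle's axis is 130 mm from the pivot in the direction x = -cos(0.524 - a), y = -sin(0.524 - a) of these axes.
- gate (a point): Bottom centre of the gate's middle notch, 80 mm from the pivot along its -x, 44 mm above the bench. The gate is a 10 mm thick arc wall of 80 mm radius round the post, with three notches 30 degrees apart and a roof bar 90 to 98 mm above the bench. The lever's arm, a 12 x 12 mm steel bar, passes through it; notches are 16 mm wide.
- handle (a point): Middle of the grip of the lever's upright round black handle, 22 mm in diameter; 92 mm above the bench with the lever down; rises and turns with the lever. The straight grip runs from 60 to 114 mm above the bench, under a 28 mm wide flange that ends at 126 mm.
- swing (a joint): Lever angle, rad: 0 = first notch (jaw open, the start), 0.524 = middle notch, 1.047 = last notch (jaw shut); grows clockwise seen from above. A tall cheek stops it some 0.02 rad past the last notch's middle, where it still drops in. Turns lightly (0.05 N m) and stays where it is left. The jaw follows it, 9 mm from open to shut.
- lift (a joint): Height of the lever on its post, m: 0 = down in a notch, at most 0.026. The teeth between the notches are 14 mm high: above 0.014 it is clear of them. Weight and a spring pull it down with about 4 N at the bottom and 6 N at the top.
- eraser: Bystander: eraser, 18 x 42 x 12 mm, loose; origin under its centre.
- pocket_watch: Bystander: pocket watch, 49 x 67 x 14 mm, loose; origin on its underside.
- tin: Bystander: round parts tin, 53 mm wide, 20 mm high, loose; origin under its centre.
- mug: Bystander: tea mug, 73 x 109 x 88 mm with its handle, loose; origin on its underside.
- screwdriver: Bystander: thin watchmaker's screwdriver, 9 x 103 x 9 mm, loose; origin on its underside, its length along y.

How it is judged:
By the outcome, as a careful person would: the job done as asked, in the order asked, and still so for the second after the job is handed in, with the robot touching nothing.
It also fails if it takes over 64 s, if anything falls off the work surface, if the arm or the gripper's body presses on something with over 40 N, if the wrist force passes 120 N, or if a joint passes its speed limit or range.

## Working session

There is one attempt and no reset: what is moved stays moved. The work goes in short steps, Python scripts to look and compute and a tool call to move; the robot and the scene stay as the last step left them, time stands still between calls to the robot, and variables do not carry over. Pictures are saved under pics/ and viewed, at most 13 in all, crops included, and the job is handed in when it is done.

Besides the shell and the picture viewer there is one more tool, called by a JSON object that holds its "fn" and its "kwargs". servo_tool: Moves the arm, as the interface text tells. Its arguments: {"type":"object","properties":{"motion":{"type":"array"},"newtons":{"type":"number"}},"required":["motion"]}

```bash
ls; mkdir -p pics; cat > h.py <<'E'
import numpy as np, cv2
from cell import manip
def cam(n):
    c=manip.camera(n); c['f']=240/np.tan(np.radians(c['vfov'])/2); return c
def ray(c,u,v):
    K=np.array([[c['f'],0,c['cx']],[0,c['f'],c['cy']],[0,0,1.]])
    p=cv2.undistortPoints(np.array([[[u,v]]],float),K,np.array([c['k1'],0,0,0.]))[0,0]
    return np.array([p[0],p[1],1.])
def plane(c,u,v,z):
    T=np.array(c['cam_to_world']); d=T[:3,:3]@ray(c,u,v); o=T[:3,3]
    return o+d*(z-o[2])/d[2]
def cloud(c):
    v,u=np.mgrid[0:480,0:640].astype(float)
    K=np.array([[c['f'],0,c['cx']],[0,c['f'],c['cy']],[0,0,1.]])
    p=cv2.undistortPoints(np.stack([u.ravel(),v.ravel()],1)[:,None],K,np.array([c['k1'],0,0,0.]))[:,0]
    z=c['range_z'].ravel(); P=np.c_[p[:,0]*z,p[:,1]*z,z]; T=np.array(c['cam_to_world'])
    W=P@T[:3,:3].T+T[:3,3]; W[z==0]=np.nan
    return W.reshape(480,640,3)
def save(c,n): cv2.imwrite('pics/'+n+'.png',c['frame'][:,:,::-1])
E
python3 - <<'E'
from h import *
for n in ('top','scene'):
    c=cam(n); save(c,n+'1'); np.savez(n+'1.npz',**{k:np.array(v) for k,v in c.items()})
    print(n,c['f'],c['cx'],c['cy'],c['k1'],np.round(c['cam_to_world'],3))
print(manip.read_state())
E
```

```text
pics
top 553.5381752929349 315.1498332488562 238.9369054569409 -0.17639318723698175 [[ 6.000000e-03 -9.870000e-01  1.620000e-01  3.269300e+02]
 [-1.000000e+00 -7.000000e-03 -7.000000e-03 -2.137550e+02]
 [ 8.000000e-03 -1.620000e-01 -9.870000e-01  1.101042e+03]
 [ 0.000000e+00  0.000000e+00  0.000000e+00  1.000000e+00]]
scene 557.4093980269458 321.7523017776241 243.48087473591124 0.0001787627405818452 [[-5.67000e-01 -3.38000e-01  7.51000e-01 -5.15681e+02]
 [-8.23000e-01  2.58000e-01 -5.05000e-01  4.77170e+02]
 [-2.30000e-02 -9.05000e-01 -4.24000e-01  6.44276e+02]
 [ 0.00000e+00  0.00000e+00  0.00000e+00  1.00000e+00]]
{'clock': 0.1, 'joints': array([-1.37158283e+00,  3.00399106e-01,  1.52152191e+00, -1.06392859e-05,
        1.32070635e+00, -6.66252436e-02]), 'qd': array([-0.00014141, -0.00141391, -0.00254216, -0.00036823, -0.00045005,
       -0.00077436]), 'effort': array([-4.31463950e-04, -5.32641864e+01, -3.53283978e+01,  7.08699413e-02,
        2.34992226e-02, -7.12502151e-05]), 'eef_pos': array([ 144.42891871, -530.45020841,  204.95085467]), 'eef_rot': array([-3.14055955e+00, -5.86043571e-05,  2.65841347e-01]), 'wrist_force': array([-0.30184531,  0.67812367, -0.20401717]), 'moment': array([ 0.02149779, -0.048728  ,  0.04832618]), 'finger_force': 0.0, 'finger_gap': 93.95399964403481}
```

View pics/top1.png

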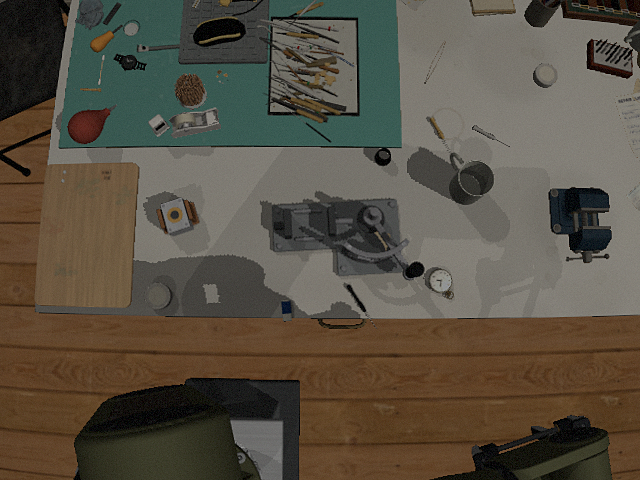

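View pics/scene1.png

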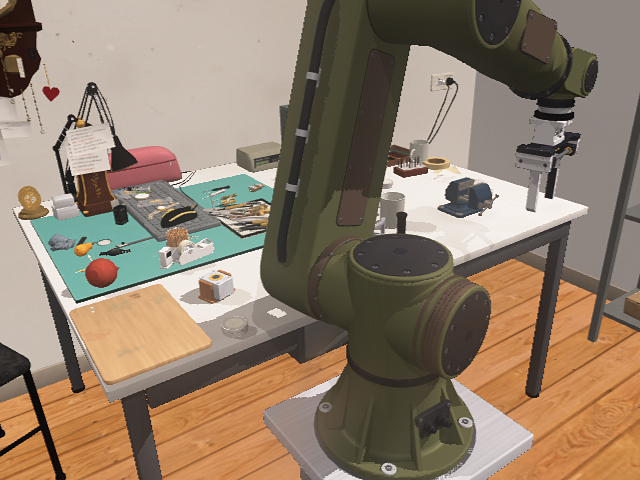

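The top view shows the block in the cradle at (176,214) with its brass disc. The clamp spans (270–400, 198–275), with the stop on the left, the post near (373,215) and the handle at (414,270). The bystanders are the tin (160,295), eraser (287,307), screwdriver (355,298), watch (440,281) and mug (470,183). In the scene view the arm hides most of the clamp.

```bash
python3 - <<'E'
from h import *
c={k:v for k,v in np.load('top1.npz').items()}
W=cloud(c); 
for n,u,v in [('bench',230,170),('blk',176,214),('tin',160,295),('er',287,307),('scr',355,298),('watch',440,281),('mug',470,183),('handle',414,270),('post',373,215),('cup',383,157)]:
    print(n,np.round(W[v-1:v+2,u-1:u+2].reshape(-1,3).mean(0)))
hsv=cv2.cvtColor(c['frame'],cv2.COLOR_RGB2HSV)
# block top: points with z 42..52 near block
m=(abs(W[...,2]-46)<6); m[:, :140]=0; m[:,215:]=0; m[:190]=0; m[245:]=0
P=W[m]; print('top46',len(P),P.min(0),P.max(0))
m2=m&(hsv[...,1]<70)
r=cv2.minAreaRect(W[m2][:,:2].astype(np.float32)); print('blk rect',r)
r=cv2.minAreaRect(W[m][:,:2].astype(np.float32)); print('all rect',r)
# clamp base plate 10 mm
def comp(zlo,zhi):
    m=(W[...,2]>zlo)&(W[...,2]<zhi); m[:,:262]=0; m[:,440:]=0; m[:190]=0; m[295:]=0
    return m
for lo,hi in [(47,57),(86,100),(100,112),(118,132)]:
    m=comp(lo,hi).astype(np.uint8); n,l,s,ce=cv2.connectedComponentsWithStats(m)
    for i in range(1,n):
        if s[i,4]>15: print(lo,hi,s[i],np.round(W[l==i].mean(0),1), cv2.minAreaRect(W[l==i][:,:2].astype(np.float32)))
crop=cv2.resize(c['frame'][185:315,140:460],None,fx=2.5,fy=2.5,interpolation=cv2.INTER_CUBIC)
crop=cv2.convertScaleAbs(crop,alpha=1.8); cv2.imwrite('pics/crop.png',crop[:,:,::-1])
E
```

```text
bench [651. -45.   3.]
blk [548.  52.  47.]
tin [390.  84.  20.]
er [ 371. -167.   13.]
scr [ 389. -301.    5.]
watch [ 423. -470.   15.]
mug [ 628. -543.    5.]
handle [ 433. -398.  126.]
post [ 536. -327.  105.]
cup [ 682. -362.    2.]
top46 909 [510.00959669  18.91963622  40.02066192] [582.52708985  92.95867368  51.81370872]
blk rect ((544.5584716796875, 58.17140579223633), (64.30534362792969, 57.443817138671875), 20.877628326416016)
all rect ((545.8087158203125, 54.98042297363281), (64.46326446533203, 66.46549987792969), 19.108413696289062)
47 57 [328 206   9  28 200] [ 538.1 -253.4   52.8] ((538.6251220703125, -253.5196990966797), (54.11065673828125, 14.096662521362305), 3.3772823810577393)
47 57 [283 208   9  28 197] [ 532.9 -167.4   52.8] ((533.2589111328125, -167.10696411132812), (53.7408561706543, 13.98354434967041), 3.8439314365386963)
86 100 [343 238  66  20 292] [ 472.3 -331.3   97.7] ((475.55609130859375, -333.5794677734375), (32.9698371887207, 121.1162109375), 3.403670072555542)
100 112 [370 208   9   9  61] [ 542.1 -329.5  107.6] ((542.2127685546875, -329.1717224121094), (14.570884704589844, 14.881697654724121), 4.558333873748779)
118 132 [409 261  15  16 191] [ 435.4 -401.4  124.8] ((435.6712646484375, -402.076171875), (27.32241439819336, 26.105884552001953), 2.636593818664551)
```

View pics/crop.png

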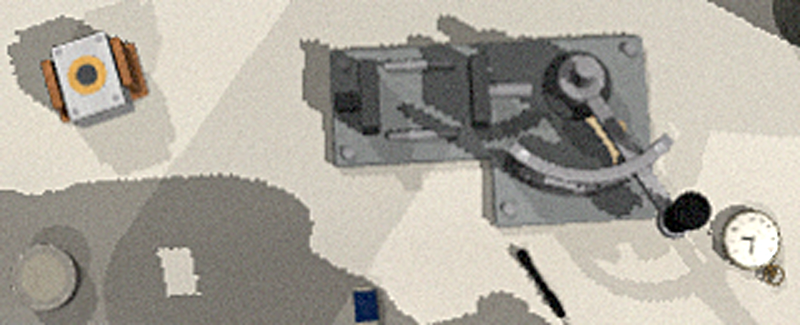

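Clamp, from the range data: the stop-to-jaw spacing is 86.5 mm as given, and yaw is about 0.062. That puts the nest at (535.5,-205.6), the pivot at (543,-330) and the handle at (435,-402). The post and handle were measured directly and agree. Next I'll move above the block for a closer look.

{"fn": "servo_tool", "kwargs": {"motion": [[[0.4,0.6,0.1,0,0,0.25,0],[0.4,0.6,0.1,0,0,0.25,0],[0.4,0.6,0.1,0,0,0.25,0],[0.4,0.6,0.1,0,0,0.25,0],[0.4,0.6,0.1,0,0,0.25,0],[0.4,0.6,0.1,0,0,0.25,0],[0.4,0.6,0.1,0,0,0.25,0],[0.4,0.6,0.1,0,0,0.25,0],[0.4,0.6,0.1,0,0,0.25,0],[0.4,0.6,0.1,0,0,0.25,0]]]}}

```text
clock: 1.1
eef_pos: [344.2, -230.9, 255.2]
eef_rot: [-3.141, 0.0, 1.052]
wrist_force: [-0.3, -0.1, 0.6]
finger_gap: 94.0
finger_force: 0.0
```

{"fn": "servo_tool", "kwargs": {"motion": [[[0.4,0.56,0,0,0,0.245,0],[0.4,0.56,0,0,0,0.245,0],[0.4,0.56,0,0,0,0.245,0],[0.4,0.56,0,0,0,0.245,0],[0.4,0.56,0,0,0,0.245,0],[0.4,0.56,0,0,0,0.245,0],[0.4,0.56,0,0,0,0.245,0],[0.4,0.56,0,0,0,0.245,0],[0.4,0.56,0,0,0,0.245,0],[0.4,0.56,0,0,0,0.245,0]]]}}

```text
clock: 2.1
eef_pos: [544.1, 47.6, 255.2]
eef_rot: [-3.141, 0.0, 1.819]
wrist_force: [-0.3, -0.3, 0.3]
finger_gap: 93.3
finger_force: 0.0
```

```bash
python3 - <<'E'
from h import *
s=manip.read_state(); print(s['eef_pos'],s['eef_rot'],s['joints'])
c=cam('wrist'); save(c,'w1'); np.savez('w1.npz',**{k:np.array(v) for k,v in c.items()})
print(np.round(c['cam_to_world'],3)); W=cloud(c)
m=(abs(W[...,2]-46)<4)&(np.hypot(W[...,0]-546,W[...,1]-54)<60)
print(m.sum(),np.nanmedian(W[m],0),cv2.minAreaRect(W[m][:,:2].astype(np.float32)))
E
```

```text
[544.12648573  47.59672168 255.23179408] [-3.14097799e+00  9.06414378e-05  1.81900687e+00] [ 2.03062141e-02  2.58222113e-01  1.45834786e+00 -2.29587718e-04
  1.42560097e+00 -2.27871015e-01]
[[ 9.70000e-01  2.35000e-01  6.90000e-02  5.22677e+02]
 [ 2.45000e-01 -9.28000e-01 -2.80000e-01  1.29655e+02]
 [-1.00000e-03  2.88000e-01 -9.58000e-01  4.33607e+02]
 [ 0.00000e+00  0.00000e+00  0.00000e+00  1.00000e+00]]
3081 [546.05126453  56.59774967  45.23949731] ((545.5097045898438, 55.701141357421875), (62.008235931396484, 66.31690979003906), 18.698890686035156)
```

View pics/w1.png

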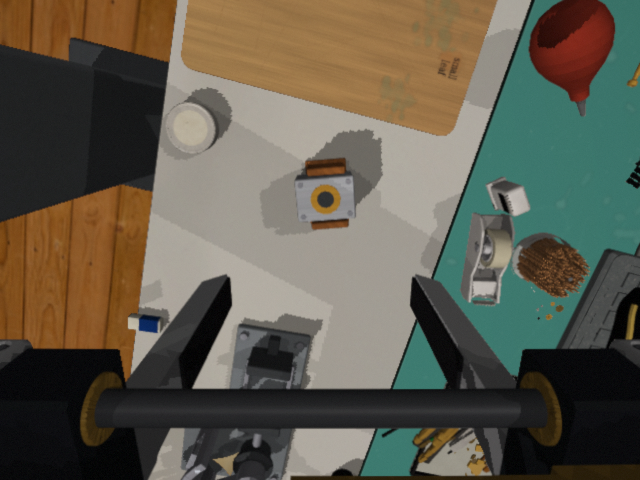

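The wrist view shows the block at about (325,199) in the cradle, with free bench around it. The 46 mm plane gives a 62×66 rectangle, which is the block length by the outer walls as expected. It is centred at (545.7,56) with yaw 0.326. I'll go down and grip.

{"fn": "servo_tool", "kwargs": {"motion": [[[0.003,0.017,-0.1,0,0,0.025,0],[0.003,0.017,-0.2,0,0,0.025,0],[0.003,0.017,-0.3,0,0,0.025,0],[0.003,0.017,-0.36,0,0,0.025,0],[0.003,0.017,-0.4,0,0,0.025,0],[0.003,0.017,-0.44,0,0,0.025,0],[0.003,0.017,-0.465,0,0,0.025,0],[0.003,0.017,-0.48,0,0,0.025,0],[0.003,0.017,-0.484,0,0,0.025,0],[0.003,0.017,-0.484,0,0,0.025,0]]], "newtons": 30}}

```text
clock: 3.15
eef_pos: [546.2, 57.6, 14.0]
eef_rot: [3.141, 0.0, 1.899]
wrist_force: [-0.4, -0.3, 0.2]
finger_gap: 93.9
finger_force: 0.0
```

{"fn": "servo_tool", "kwargs": {"motion": [[[0,0,0,0,0,0,1],[0,0,0,0,0,0,1],[0,0,0,0,0,0,1],[0,0,0,0,0,0,1],[0,0,0,0,0,0,1],[0,0,0,0,0,0,1],[0,0,0,0,0,0,1],[0,0,0,0,0,0,1]]]}}

```text
clock: 3.95
eef_pos: [546.0, 57.8, 13.6]
eef_rot: [3.141, 0.0, 1.899]
wrist_force: [-1.2, 1.2, 3.7]
finger_gap: 61.6
finger_force: 30.0
```

{"fn": "servo_tool", "kwargs": {"motion": [[[0,0,0.03,0,0,0,1],[0,0,0.07,0,0,0,1],[0,0,0.12,0,0,0,1],[0,0,0.17,0,0,0,1],[0,0,0.17,0,0,0,1]]]}}

```text
clock: 4.45
eef_pos: [547.5, 57.9, 102.1]
eef_rot: [3.136, 0.002, 1.899]
wrist_force: [0.1, 1.0, -2.8]
finger_gap: 62.0
finger_force: 30.0
```

{"fn": "servo_tool", "kwargs": {"motion": [[[0,-0.03,0,0,0,0.04,1],[0,-0.05,0,0,0,0.08,1],[0,-0.08,0,0,0,0.12,1],[0,-0.11,0,0,0,0.17,1],[0,-0.14,0,0,0,0.22,1],[0,-0.18,0,0,0,0.27,1],[0,-0.22,0,0,0,0.32,1],[0,-0.245,0,0,0,0.37,1],[0,-0.245,0,0,0,0.416,1],[0,-0.245,0,0,0,0.416,1]]]}}

```text
clock: 5.45
eef_pos: [545.5, -64.9, 97.6]
eef_rot: [3.141, -0.001, -3.074]
wrist_force: [-0.7, -0.3, -1.9]
finger_gap: 61.6
finger_force: 30.0
```

```bash
python3 - <<'E'
from h import *
s=manip.read_state(); print({k:np.round(s[k],3) for k in ('eef_pos','eef_rot','joints','wrist_force','finger_gap','finger_force')})
c=cam('wrist'); save(c,'w2'); W=cloud(c); p=s['eef_pos']
m=(abs(W[...,2]-(p[2]+32))<12)&(np.hypot(W[...,0]-p[0],W[...,1]-p[1])<35)
print(m.sum(),W[m].mean(0),W[m].std(0))
m=(abs(W[...,2])<6)&(np.hypot(W[...,0]-p[0],W[...,1]-p[1])<110); print('bench z',np.median(W[m][:,2]))
E
```

```text
{'eef_pos': array([545.48 , -64.941,  97.563]), 'eef_rot': array([ 3.141e+00, -1.000e-03, -3.074e+00]), 'joints': array([-0.185,  0.412,  1.636,  0.   ,  1.095, -1.823]), 'wrist_force': array([-0.673, -0.331, -1.922]), 'finger_gap': np.float64(61.623), 'finger_force': np.float64(29.998)}
14249 [543.30043945 -65.0816836  128.91936282] [13.27696983 18.39046214  2.60608583]
bench z -0.8160083024289975
```

View pics/w2.png

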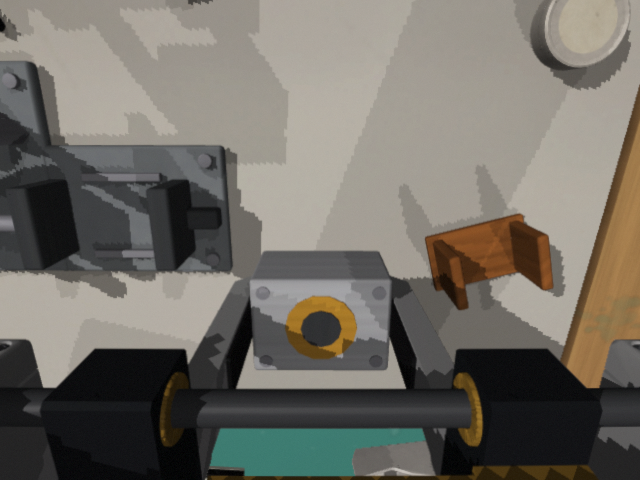

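The block hangs level in the grip, centred at (320,328), with the disc up. The bench under it is free. I'll set it down there.

{"fn": "servo_tool", "kwargs": {"motion": [[[0,0,-0.05,0,0,0,1],[0,0,-0.1,0,0,0,1],[0,0,-0.14,0,0,0,1],[0,0,-0.165,0,0,0,1],[0,0,-0.172,0,0,0,1],[0,0,-0.176,0,0,0,1],[0,0,-0.178,0,0,0,1],[0,0,-0.18,0,0,0,1],[0,0,-0.18,0,0,0,1]]]}}

```text
clock: 6.4
eef_pos: [546.2, -64.7, 8.9]
eef_rot: [-3.141, 0.001, -3.077]
wrist_force: [-0.2, 0.2, -1.3]
finger_gap: 61.6
finger_force: 30.0
```

{"fn": "servo_tool", "kwargs": {"motion": [[[0,0,-0.001,0,0,0,1],[0,0,-0.002,0,0,0,1],[0,0,-0.003,0,0,0,1],[0,0,-0.003,0,0,0,1]]]}}

```text
clock: 6.8
eef_pos: [546.1, -64.7, 7.6]
eef_rot: [-3.142, 0.0, -3.077]
wrist_force: [-3.1, 0.6, 6.4]
finger_gap: 61.4
finger_force: 30.0
```

Contact shows as about 8 N upward, so the block is on the bench. I'll release, rise to look, and turn a quarter turn back.

{"fn": "servo_tool", "kwargs": {"motion": [[[0,0,0,0,0,0,0],[0,0,0,0,0,0,0],[0,0,0,0,0,0,0],[0,0,0,0,0,0,0],[0,0,0.04,0,0,0,0],[0,0,0.1,0,0,0,0],[0,0,0.2,0,0,0,0],[0,0,0.3,0,0,0,0],[0,0,0.36,0,0,0,0],[0,0,0.36,0,0,0,0]]]}}

```text
clock: 7.8
eef_pos: [547.6, -64.9, 191.5]
eef_rot: [-3.14, 0.007, -3.077]
wrist_force: [-0.4, -0.1, 0.1]
finger_gap: 93.8
finger_force: 0.0
```

{"fn": "servo_tool", "kwargs": {"motion": [[[0,0,0,0,0,-0.04,0],[0,0,0,0,0,-0.08,0],[0,0,0,0,0,-0.12,0],[0,0,0,0,0,-0.16,0],[0,0,0,0,0,-0.2,0],[0,0,0,0,0,-0.25,0],[0,0,0,0,0,-0.3,0],[0,0,0,0,0,-0.35,0],[0,0,0,0,0,-0.4,0],[0,0,0,0,0,-0.44,0]]]}}

```text
clock: 8.8
eef_pos: [545.6, -64.6, 185.7]
eef_rot: [-3.14, -0.001, 1.822]
wrist_force: [-0.4, 0.4, 0.2]
finger_gap: 94.1
finger_force: 0.0
```

{"fn": "servo_tool", "kwargs": {"motion": [[[0,0,0,0,0,-0.04,0],[0,0,0,0,0,-0.06,0],[0,0,0,0,0,-0.06,0],[0,0,0,0,0,-0.06,0]]]}}

```text
clock: 9.2
eef_pos: [545.8, -64.7, 186.2]
eef_rot: [-3.141, -0.0, 1.642]
wrist_force: [-0.3, 0.1, 0.2]
finger_gap: 93.8
finger_force: 0.0
```

```bash
python3 - <<'E'
from h import *
s=manip.read_state(); print({k:np.round(s[k],3) for k in ('clock','eef_pos','eef_rot','joints','finger_gap')})
c=cam('wrist'); save(c,'w3'); np.savez('w3.npz',**{k:np.array(v) for k,v in c.items()})
W=cloud(c)
m=(abs(W[...,2]-40)<5)&(np.hypot(W[...,0]-545,W[...,1]+65)<50)
print('blk',m.sum(),np.median(W[m],0),cv2.minAreaRect(W[m][:,:2].astype(np.float32)))
m=((abs(W[...,2]-52)<4)&(W[...,1]<-140)&(W[...,1]>-280)&(W[...,0]>490)&(W[...,0]<580)).astype(np.uint8)
n,l,st,_=cv2.connectedComponentsWithStats(m)
for i in range(1,n):
    if st[i,4]>50: print(st[i],cv2.minAreaRect(W[l==i][:,:2].astype(np.float32)),W[l==i].mean(0))
E
```

```text
{'clock': np.float64(9.2), 'eef_pos': array([545.751, -64.655, 186.25 ]), 'eef_rot': array([-3.141, -0.   ,  1.642]), 'joints': array([-0.185,  0.316,  1.546, -0.   ,  1.281, -0.255]), 'finger_gap': np.float64(93.828)}
blk 3404 [547.29921352 -62.68344296  39.39169646] ((547.2967529296875, -64.71408081054688), (46.06040573120117, 62.54817199707031), 3.6854374408721924)
[271 318  58  15 783] ((531.4901733398438, -165.4471893310547), (54.06808090209961, 14.90709400177002), 3.44913387298584) [ 531.88848782 -164.61777719   50.62315648]
```

View pics/w3.png

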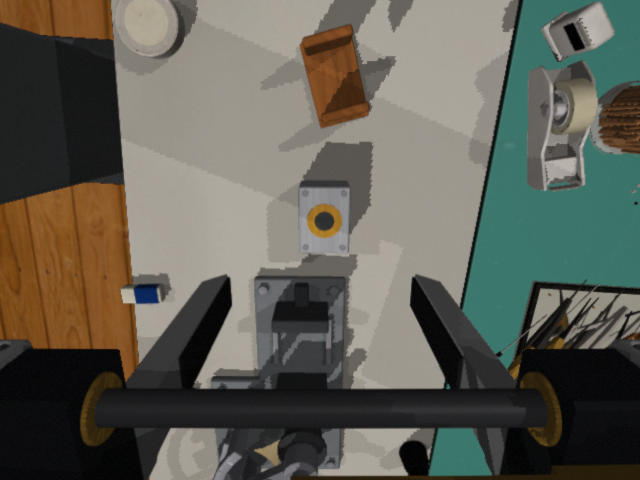

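The block stands on the bench, top at (324,217), long side pointing at the clamp. It measures 46×62 at (547.3,-64.7), yaw 0.064 relative to y. I'll grip it across its long sides.

{"fn": "servo_tool", "kwargs": {"motion": [[[0.003,0,-0.1,0,0,-0.002,0],[0.003,0,-0.18,0,0,-0.002,0],[0.003,0,-0.24,0,0,-0.002,0],[0.003,0,-0.28,0,0,-0.002,0],[0.003,0,-0.31,0,0,-0.002,0],[0.003,0,-0.33,0,0,-0.002,0],[0.003,0,-0.345,0,0,-0.002,0],[0.003,0,-0.35,0,0,-0.002,0],[0.003,0,-0.35,0,0,-0.002,0],[0.003,0,-0.35,0,0,-0.002,0]]]}}

```text
clock: 10.25
eef_pos: [547.9, -64.7, 12.6]
eef_rot: [3.141, 0.0, 1.633]
wrist_force: [-0.7, 1.1, -0.7]
finger_gap: 94.0
finger_force: 0.0
```

{"fn": "servo_tool", "kwargs": {"motion": [[[0,0,0,0,0,0,1],[0,0,0,0,0,0,1],[0,0,0,0,0,0,1],[0,0,0,0,0,0,1],[0,0,0,0,0,0,1],[0,0,0,0,0,0,1],[0,0,0,0,0,0,1],[0,0,0,0,0,0,1]]]}}

```text
clock: 11.05
eef_pos: [547.5, -64.7, 12.0]
eef_rot: [3.141, 0.0, 1.633]
wrist_force: [0.6, -0.3, -1.1]
finger_gap: 45.8
finger_force: 30.0
```

{"fn": "servo_tool", "kwargs": {"motion": [[[0,0,0.04,0,0,0,1],[0,0,0.08,0,0,0,1],[0,0,0.14,0,0,0,1],[0,0,0.18,0,0,0,1],[-0.01,-0.06,0.18,0,0,0,1],[-0.02,-0.12,0.18,0,0,0,1],[-0.02,-0.14,0.18,0,0,0,1],[-0.02,-0.14,0.18,0,0,0,1],[-0.02,-0.14,0.18,0,0,0,1]]]}}

```text
clock: 11.95
eef_pos: [537.4, -134.0, 101.7]
eef_rot: [-3.141, -0.0, 1.633]
wrist_force: [-0.5, 0.2, -2.0]
finger_gap: 45.4
finger_force: 30.0
```

The grip on the long sides is good (45.6 mm). In the wrist view the block's measured centre matched the gripped position within 0.3 mm, so I trust that view's stop position most. The set-down target is about (534.7,-209.2).

{"fn": "servo_tool", "kwargs": {"motion": [[[-0.002,-0.05,0,0,0,0,1],[-0.004,-0.1,0,0,0,0,1],[-0.0054,-0.14,0,0,0,0,1],[-0.0054,-0.15,0,0,0,0,1],[-0.0054,-0.15,0,0,0,0,1],[-0.0054,-0.15,0,0,0,0,1]]]}}

```text
clock: 12.55
eef_pos: [534.9, -208.5, 101.8]
eef_rot: [-3.141, -0.0, 1.634]
wrist_force: [-0.5, 0.6, -2.0]
finger_gap: 45.5
finger_force: 30.0
```

```bash
python3 - <<'E'
from h import *
s=manip.read_state(); print({k:np.round(s[k],3) for k in ('clock','eef_pos','eef_rot','joints','finger_gap')})
a=cam('top'); b=cam('wrist')
A=a['frame'][170:310,220:460]; A=cv2.resize(A,(800,467),interpolation=cv2.INTER_CUBIC); A=cv2.convertScaleAbs(A,alpha=1.6)
cv2.imwrite('pics/t4.png',A[:,:,::-1]); save(b,'w4')
E
```

```text
{'clock': np.float64(12.55), 'eef_pos': array([ 534.941, -208.465,  101.824]), 'eef_rot': array([-3.141, -0.   ,  1.634]), 'joints': array([-0.435,  0.456,  1.56 ,  0.   ,  1.126, -0.499]), 'finger_gap': np.float64(45.512)}
```

View pics/w4.png

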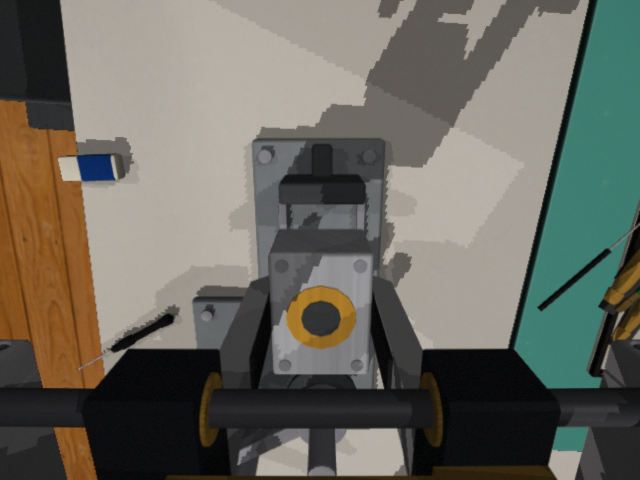

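The held block's top is at (320,315). The stop top is at (322,183) and the rails show at (285–365, 220), nearly in line with the block. I'll measure both in this view.

```bash
python3 - <<'E'
from h import *
c=cam('wrist'); W=cloud(c)
def rect(m,n):
    k,l,st,_=cv2.connectedComponentsWithStats(m.astype(np.uint8)); i=1+st[1:,4].argmax()
    print(n,st[i],cv2.minAreaRect(W[l==i][:,:2].astype(np.float32)),np.round(np.median(W[l==i],0),1))
x,y,z=W[...,0],W[...,1],W[...,2]
roi=(x>480)&(x<600)
rect((abs(z-51.5)<2.5)&roi&(y>-190)&(y<-140),'stop')
rect((abs(z-130)<5)&(np.hypot(x-535,y+209)<42)&roi,'block')
rect((abs(z-15)<2)&roi&(y<-170)&(x>535),'railR')
rect((abs(z-15)<2)&roi&(y<-170)&(x<535),'railL')
E
```

```text
stop [ 278  182   88   23 1891] ((531.7418212890625, -166.1987762451172), (53.933074951171875, 14.061866760253906), 3.530672073364258) [ 531.7 -166.1   51. ]
block [  240   249   162   125 13133] ((533.9234619140625, -207.9669189453125), (69.70455932617188, 62.285179138183594), 4.056866645812988) [ 533.6 -203.2  129.2]
railR [356 203   9  28 193] ((561.4713745117188, -188.42555236816406), (5.969217300415039, 20.200204849243164), 5.005818843841553) [ 561.8 -188.3   14.2]
railL [278 203  10  27 194] ((504.8367004394531, -191.4893035888672), (5.901749610900879, 19.565662384033203), 3.9757869243621826) [ 504.7 -191.4   14.2]
```

The rail midline and stop agree with the plan to within 0.5 mm. I'll lower the block.

{"fn": "servo_tool", "kwargs": {"motion": [[[-0.001,-0.001,-0.03,0,0,0,1],[-0.001,-0.001,-0.06,0,0,0,1],[-0.001,-0.001,-0.09,0,0,0,1],[-0.001,-0.001,-0.11,0,0,0,1],[-0.001,-0.001,-0.13,0,0,0,1],[-0.001,-0.001,-0.14,0,0,0,1],[-0.001,-0.001,-0.144,0,0,0,1],[-0.001,-0.001,-0.144,0,0,0,1]]]}}

```text
clock: 13.5
eef_pos: [534.3, -210.2, 30.0]
eef_rot: [3.142, 0.0, 1.633]
wrist_force: [0.4, -0.3, -1.7]
finger_gap: 45.7
finger_force: 30.0
```

{"fn": "servo_tool", "kwargs": {"motion": [[[0,0,-0.003,0,0,0,1],[0,0,-0.006,0,0,0,1],[0,0,-0.009,0,0,0,1],[0,0,-0.012,0,0,0,1],[0,0,-0.012,0,0,0,1]]]}}

```text
clock: 14.0
eef_pos: [534.2, -210.1, 23.8]
eef_rot: [-3.141, -0.0, 1.633]
wrist_force: [-0.1, 0.1, -2.4]
finger_gap: 45.9
finger_force: 30.0
```

{"fn": "servo_tool", "kwargs": {"motion": [[[0,0,-0.002,0,0,0,1],[0,0,-0.003,0,0,0,1],[0,0,-0.004,0,0,0,1],[0,0,-0.004,0,0,0,1]]]}}

```text
clock: 14.4
eef_pos: [534.3, -210.2, 22.0]
eef_rot: [3.142, -0.0, 1.633]
wrist_force: [0.5, -0.4, -3.2]
finger_gap: 45.6
finger_force: 30.0
```

{"fn": "servo_tool", "kwargs": {"motion": [[[0,0,-0.001,0,0,0,1],[0,0,-0.002,0,0,0,1],[0,0,-0.003,0,0,0,1],[0,0,-0.003,0,0,0,1]]]}}

```text
clock: 14.8
eef_pos: [534.3, -210.2, 21.9]
eef_rot: [3.141, 0.0, 1.633]
wrist_force: [-8.9, 3.1, 17.5]
finger_gap: 45.6
finger_force: 30.0
```

The block is seated: contact came at base height ~10 mm. I'll release and rise.

{"fn": "servo_tool", "kwargs": {"motion": [[[0,0,0.002,0,0,0,0.25],[0,0,0.002,0,0,0,0.25],[0,0,0.002,0,0,0,0.25],[0,0,0.002,0,0,0,0.25],[0,0,0.04,0,0,0,0.25],[0,0,0.1,0,0,0,0.25],[0,0,0.2,0,0,0,0.25],[0,0.05,0.3,0,0,0,0.25],[0,0.1,0.34,0,0,0,0.25],[0,0.1,0.34,0,0,0,0.25]]]}}

```text
clock: 15.8
eef_pos: [535.6, -158.5, 194.4]
eef_rot: [3.136, 0.002, 1.635]
wrist_force: [0.0, 0.0, -0.7]
finger_gap: 70.5
finger_force: 0.0
```

```bash
python3 - <<'E'
from h import *
s=manip.read_state(); print({k:np.round(s[k],3) for k in ('clock','eef_pos','eef_rot','joints','finger_gap')})
c=cam('wrist'); W=cloud(c); save(c,'w5')
x,y,z=W[...,0],W[...,1],W[...,2]
def rect(m,n):
    k,l,st,_=cv2.connectedComponentsWithStats(m.astype(np.uint8)); i=1+st[1:,4].argmax()
    print(n,st[i],cv2.minAreaRect(W[l==i][:,:2].astype(np.float32)),np.round(np.median(W[l==i],0),1))
roi=(x>480)&(x<600)
rect((abs(z-51.5)<3)&roi&(y>-176)&(y<-140),'stop')
m=(abs(z-49.5)<3)&roi&(y<-177)&(y>-243); rect(m,'block')
E
```

```text
{'clock': np.float64(15.8), 'eef_pos': array([ 535.65 , -158.459,  194.422]), 'eef_rot': array([3.136e+00, 2.000e-03, 1.635e+00]), 'joints': array([-0.353,  0.324,  1.515,  0.   ,  1.296, -0.418]), 'finger_gap': np.float64(70.489)}
stop [286 222  61  15 888] ((531.6166381835938, -165.76719665527344), (53.96772384643555, 13.635905265808105), 3.3285434246063232) [ 531.5 -165.6   51.1]
block [ 290  242   50   61 2951] ((532.9262084960938, -209.22976684570312), (46.05651092529297, 60.62691116333008), 3.190800666809082) [ 532.8 -207.3   49.3]
```

View pics/w5.png

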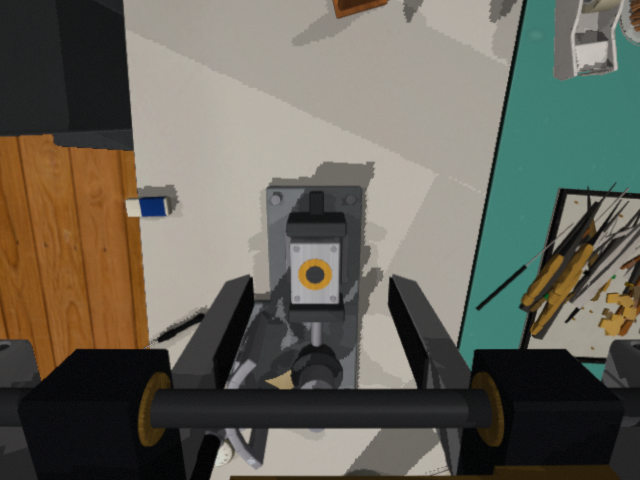

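The block sits in the nest at (315,273) between the stop (316,222) and the jaw (316,310). Its top is 1.8 mm below the stop's, so it is fully seated. Now the lever: the handle is predicted at (433.5,-401), and the tool yaw there is 0.585 so the fingers close tangentially.

{"fn": "servo_tool", "kwargs": {"motion": [[[-0.03,-0.08,0,0,0,-0.04,0.4],[-0.06,-0.16,0,0,0,-0.08,0.4],[-0.1,-0.24,0,0,0,-0.12,0.4],[-0.13,-0.32,0,0,0,-0.17,0.4],[-0.17,-0.4,0,0,0,-0.21,0.4],[-0.2,-0.46,0,0,0,-0.26,0.4],[-0.202,-0.482,0,0,0,-0.3,0.4],[-0.202,-0.482,0,0,0,-0.334,0.4],[-0.202,-0.482,0,0,0,-0.334,0.4],[-0.202,-0.482,0,0,0,-0.334,0.4]]]}}

```text
clock: 16.85
eef_pos: [432.8, -401.3, 189.2]
eef_rot: [-3.14, 0.0, 0.587]
wrist_force: [0.1, 0.2, -0.4]
finger_gap: 56.3
finger_force: 0.0
```

```bash
python3 - <<'E'
from h import *
s=manip.read_state(); print({k:np.round(s[k],3) for k in ('clock','eef_pos','eef_rot','joints','finger_gap')})
c=cam('wrist'); W=cloud(c); save(c,'w6')
x,y,z=W[...,0],W[...,1],W[...,2]
m=((abs(z-125)<6)&(np.hypot(x-433,y+401)<30)).astype(np.uint8)
k,l,st,_=cv2.connectedComponentsWithStats(m); i=1+st[1:,4].argmax()
print(st[i],cv2.minEnclosingCircle(W[l==i][:,:2].astype(np.float32)),np.median(W[l==i],0))
E
```

```text
{'clock': np.float64(16.85), 'eef_pos': array([ 432.84 , -401.255,  189.225]), 'eef_rot': array([-3.14 ,  0.   ,  0.587]), 'joints': array([-0.81 ,  0.403,  1.42 , -0.   ,  1.32 ,  0.174]), 'finger_gap': np.float64(56.333)}
[ 304  228   40   38 1192] ((434.2209777832031, -401.8777770996094), 13.935627937316895) [ 435.10365029 -401.21858139  123.1142796 ]
```

View pics/w6.png

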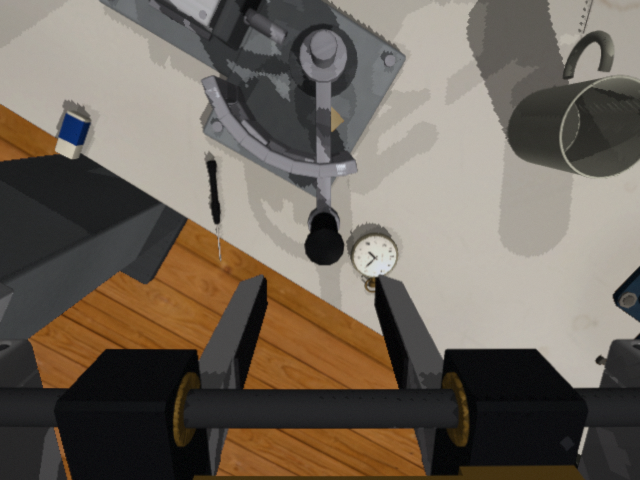

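The handle top is at (324,245), centred between the fingers. It measures (434.2,-401.9) with radius 14, matching the flange, and the watch beside it is low and clear. I'll go down and grip.

{"fn": "servo_tool", "kwargs": {"motion": [[[0.002,-0.001,-0.05,0,0,0,0.4],[0.002,-0.001,-0.1,0,0,0,0.4],[0.002,-0.001,-0.14,0,0,0,0.4],[0.002,-0.001,-0.18,0,0,0,0.4],[0.002,-0.001,-0.21,0,0,0,0.4],[0.002,-0.001,-0.228,0,0,0,0.4],[0.002,-0.001,-0.234,0,0,0,0.4],[0.002,-0.001,-0.234,0,0,0,0.4]]], "newtons": 30}}

```text
clock: 17.7
eef_pos: [434.4, -401.7, 73.6]
eef_rot: [3.141, -0.0, 0.584]
wrist_force: [-0.9, 0.0, -0.1]
finger_gap: 56.4
finger_force: 0.0
```

{"fn": "servo_tool", "kwargs": {"motion": [[[0,0,0,0,0,0,1],[0,0,0,0,0,0,1],[0,0,0,0,0,0,1],[0,0,0,0,0,0,1],[0,0,0,0,0,0,1],[0,0,0,0,0,0,1]]]}}

```text
clock: 18.3
eef_pos: [434.3, -401.8, 73.7]
eef_rot: [3.141, 0.0, 0.584]
wrist_force: [-0.8, -0.7, 2.8]
finger_gap: 26.1
finger_force: 30.0
```

{"fn": "servo_tool", "kwargs": {"motion": [[[0,0,0.006,0,0,0,1],[0,0,0.014,0,0,0,1],[0,0,0.022,0,0,0,1],[0,0,0.03,0,0,0,1],[0,0,0.038,0,0,0,1],[0,0,0.04,0,0,0,1],[0,0,0.04,0,0,0,1]]]}}

```text
clock: 19.0
eef_pos: [434.3, -401.7, 93.6]
eef_rot: [3.141, -0.0, 0.584]
wrist_force: [2.9, 0.4, -5.0]
finger_gap: 26.1
finger_force: 30.0
```

The handle is gripped, and the −5 N down-force fits the raised lever. The 26 mm gap is more than the handle's 22, so I'll check the heights and position before swinging.

```bash
python3 - <<'E'
from h import *
s=manip.read_state()
c=cam('wrist'); W=cloud(c); save(c,'w7')
x,y,z=W[...,0],W[...,1],W[...,2]
hs=cv2.cvtColor(c['frame'],cv2.COLOR_RGB2HSV)[...,2]
m=(np.hypot(x-434,y+402)<17)&(z>100)&(z<165)
print(m.sum(),np.histogram(z[m],bins=np.arange(100,170,5)))
m&=(z>135)
k,l,st,_=cv2.connectedComponentsWithStats(m.astype(np.uint8)); i=1+st[1:,4].argmax()
print(st[i],cv2.minEnclosingCircle(W[l==i][:,:2].astype(np.float32)),np.median(W[l==i],0),np.round(s['moment'],2))
E
```

```text
6358 (array([ 222,  238,  259,  288,  305,  276,   82,  330, 3349,  200,  185,
        202,  422]), array([100, 105, 110, 115, 120, 125, 130, 135, 140, 145, 150, 155, 160,
       165]))
[ 277  305   89   84 4685] ((434.3995361328125, -401.69732666015625), 16.73223114013672) [ 436.36642755 -399.79417534  142.8904783 ] [ 0.14 -0.4  -0.01]
```

View pics/w7.png

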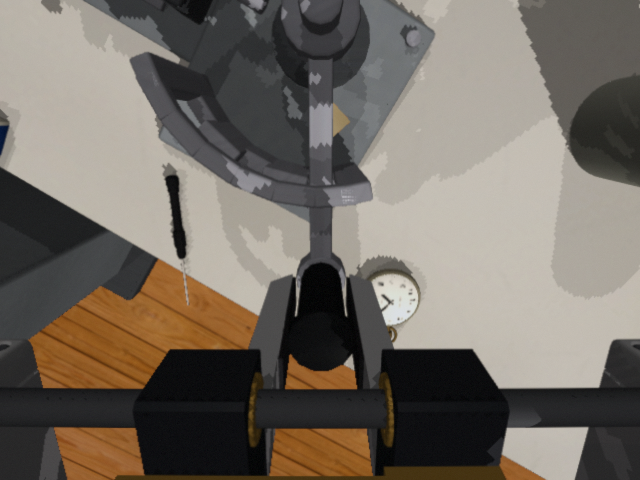

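The handle top now reads about 144 mm, so the lever is up 20 mm and clear of the teeth. It is held at (320,340) between the fingers, which close partly on the flange and so give the wider gap. I'll swing along the 130 mm arc.

{"fn": "servo_tool", "kwargs": {"motion": [[[-0.0134,0.0208,0,0,0,-0.028,1],[-0.0234,0.0412,0,0,0,-0.056,1],[-0.0316,0.0624,0,0,0,-0.083,1],[-0.0378,0.0842,0,0,0,-0.111,1],[-0.0422,0.1064,0,0,0,-0.139,1],[-0.0446,0.129,0,0,0,-0.167,1],[-0.045,0.1518,0,0,0,-0.194,1],[-0.045,0.1518,0,0,0,-0.194,1]]]}}

```text
clock: 19.85
eef_pos: [412.5, -325.2, 93.8]
eef_rot: [3.141, -0.002, -0.028]
wrist_force: [7.2, -0.9, -6.4]
finger_gap: 26.1
finger_force: 30.0
```

{"fn": "servo_tool", "kwargs": {"motion": [[[0.0036,0.0224,0,0,0,-0.028,1],[0.0072,0.0446,0,0,0,-0.056,1],[0.0126,0.0664,0,0,0,-0.083,1],[0.02,0.0878,0,0,0,-0.111,1],[0.0292,0.1084,0,0,0,-0.139,1],[0.0292,0.1084,0,0,0,-0.139,1],[0.0292,0.1084,0,0,0,-0.139,1]]]}}

```text
clock: 20.55
eef_pos: [426.2, -271.9, 93.5]
eef_rot: [3.141, 0.0, -0.459]
wrist_force: [0.8, -1.6, -4.9]
finger_gap: 26.1
finger_force: 30.0
```

{"fn": "servo_tool", "kwargs": {"motion": [[[0,0,-0.01,0,0,0,1],[0,0,-0.018,0,0,0,1],[0,0,-0.026,0,0,0,1],[0,0,-0.032,0,0,0,1],[0,0,-0.036,0,0,0,1],[0,0,-0.039,0,0,0,1],[0,0,-0.039,0,0,0,1]]]}}

```text
clock: 21.25
eef_pos: [426.3, -271.6, 74.0]
eef_rot: [3.142, 0.0, -0.462]
wrist_force: [-1.6, -0.5, -2.6]
finger_gap: 26.1
finger_force: 30.0
```

It came down to the starting height with no tooth underneath. I'll release and withdraw, then verify.

{"fn": "servo_tool", "kwargs": {"motion": [[[0,0,-0.001,0,0,0,0.45],[0,0,-0.001,0,0,0,0.45],[0,0,-0.001,0,0,0,0.45],[0,0,-0.001,0,0,0,0.45],[0,0,0.04,0,0,0,0.45],[0,0,0.1,0,0,0,0.45],[0,0,0.18,0,0,0,0.45],[0,0,0.27,0,0,0,0.45],[0,0,0.3,0,0,0,0.45]]]}}

```text
clock: 22.15
eef_pos: [427.3, -272.2, 228.5]
eef_rot: [3.141, -0.006, -0.462]
wrist_force: [-0.2, 0.2, 0.0]
finger_gap: 52.0
finger_force: 0.0
```

{"fn": "servo_tool", "kwargs": {"motion": [[[0,-0.1,0.02,0,0,0,0.45],[-0.05,-0.2,0.02,0,0,0,0.45],[-0.1,-0.3,0.02,0,0,0,0.45],[-0.15,-0.4,0.02,0,0,0,0.45],[-0.2,-0.5,0.02,0,0,0,0.45],[-0.25,-0.55,0.02,0,0,0,0.45],[-0.25,-0.55,0.02,0,0,0,0.45],[-0.25,-0.55,0.02,0,0,0,0.45]]]}}

```text
clock: 22.95
eef_pos: [300.3, -547.4, 233.4]
eef_rot: [-3.141, 0.001, -0.465]
wrist_force: [-0.2, 0.8, -0.8]
finger_gap: 51.4
finger_force: 0.0
```

```bash
python3 - <<'E'
from h import *
c=cam('top'); W=cloud(c); x,y,z=W[...,0],W[...,1],W[...,2]
def comp(zlo,zhi,roi):
    m=((z>zlo)&(z<zhi)&roi).astype(np.uint8); n,l,s,_=cv2.connectedComponentsWithStats(m)
    for i in range(1,n):
        if s[i,4]>15: print(zlo,s[i],np.round(W[l==i].mean(0),1),cv2.minAreaRect(W[l==i][:,:2].astype(np.float32)))
roi=(x>390)&(x<600)&(y>-360)&(y<-140)
comp(46,57,roi); comp(116,150,roi)
for n,u,v in [('tin',160,295),('er',287,307),('scr',355,298),('watch',440,281),('mug',470,183)]: print(n,np.round(W[v-1:v+2,u-1:u+2].reshape(-1,3).mean(0)))
A=cv2.resize(c['frame'][165:315,140:510],(800,324),interpolation=cv2.INTER_CUBIC); cv2.imwrite('pics/end.png',cv2.convertScaleAbs(A,alpha=1.8)[:,:,::-1])
E
```

```text
46 [ 283  206   49   30 1144] [ 534.5 -206.6   51.9] ((536.1137084960938, -205.81753540039062), (54.74460220336914, 91.5171890258789), 3.65724778175354)
116 [337 266  15  15 188] [ 426.8 -272.4  125.2] ((427.0663146972656, -272.47491455078125), (25.02079200744629, 25.181358337402344), 89.96341705322266)
tin [nan nan nan]
er [ 371. -167.   13.]
scr [ 390. -301.    5.]
watch [ 423. -470.   15.]
mug [ 627. -543.    7.]
```

View pics/end.png

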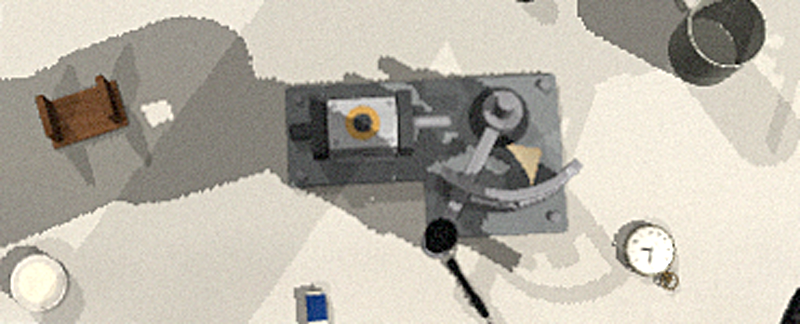

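The final view shows the block between the stop and the jaw at (362,122), with stop + block + jaw spanning about 91 mm, so the jaw is shut. The handle is at (440,237) with its top at 125 mm, so the lever is down in the last notch. Eraser, screwdriver, watch and mug read as before; the tin had no range reading but looks unmoved. I'll hand in.

```bash
python3 -c "
from cell import manip; print(manip.sign_off())"
```

```text
the job is handed in; nothing more can be done
None
```

The block lies right way up in the clamp's nest, the lever is down in the last notch with the jaw shut on the block, and the job was handed in at about 23 s; no verdict was returned.

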